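# Hook the clamp cover on its rail, slide it onto the hidden pin and hold it down

### The job

Take the loose clamp cover by its upright fin, hook its rear channel over the jig's horizontal rail near the rail's right-hand end (well to the right of the clamping station), and slide it to the left along the rail, still hooked, to the index tab of the station, until it drops over the locating pin hidden beneath it. Then press it down until the sprung seat is at its stop, and finish while still gripping the fin and holding the cover pressed down there. Leave the vial standing where it is.

Things in the scene. Friction and masses are not known exactly. Their poses are not given: they have to be found in the camera images.
- cover_grip (a point): centre of the loose clamp cover's black upright grip fin, 40 mm above the cover's flat underside, straight above its hole. Fin 46 mm long (x), 16 mm thick (y: grip across it), from 18 to 62 mm above the underside. Cover: bare metal plate 80 (x) by 70 (y) by 18 mm, centred under the fin; 0.14 to 0.28 kg; starts flat on the worktop. Axes: x from fin to rear channel, y along the channel, z up
- cover_hole (a point): centre of the mouth of the blind round hole in the cover's underside, 40 mm under cover_grip; 18 mm diameter, 14 mm deep; cover axes
- cover_channel (a point): middle of the roof of the channel (inverted U) at the cover's rear: 47.5 mm behind (+x) the fin centre, 25 mm above the underside. Channel 15 mm wide in x, 40 mm long in y, open below and at both ends; its walls reach down to the underside, the rear one flared at the mouth and ending 62 mm behind the fin centre. Cover axes
- jig: fixed jig: grey base plate 116 mm (x) by 270 mm (y), top face 12 mm above the worktop, with a round rail along its rear edge. Origin at worktop height under the plate's middle; x away from the robot (across the rail), y to the left along the rail. Its yaw is within 0.1 rad of the robot's
- rail_mid (a point): middle of the rail's axis (jig axes): steel bar 10 mm in diameter along y, 48 mm above the worktop, 47.5 mm behind (+x) the jig's origin; free for 118 mm to each side of its middle, then come the two posts (56 mm tall)
- station: metal clamping station, fixed on the jig from 0 to 70 mm left of its middle, jig axes; origin at worktop height on the pin's axis. Block 80 by 64 mm, top 24 mm above the worktop. Its thin steel index tab, 51 mm in front of the pin (toward the robot), up to 45 mm above the worktop, marks where the pin is along the rail; the hooked cover passes behind it with 9 mm to spare
- pin_tip (a point): top of the locating pin, 42 mm above the worktop; 12 mm diameter, ball end, 47.5 mm in front of (-x) the rail's axis: with the channel over the rail, the hole meets the pin by sliding alone. The hooked cover passes over the pin with its underside 42 to 51 mm above the worktop; it sits at 34 mm on the raised seat and 30 mm on the pressed seat
- seat (a joint): sprung ring seat (black, 56 mm diameter) round the pin: 0 = up (top 34 mm above the worktop), 0.004 = pressed down to its stop (top at 30 mm). The spring takes 4 N to start moving and 8 N at the stop; the cover's own weight does not move it
- vial_mid (a point): centre of a small upright vial, 27 mm diameter, 66 mm tall, standing between the jig and the cover; leave it alone

How it is judged:
On the way, in this order (a step that is already met when the one before it is completed fails the run):
1. the gripped cover is hooked over the rail, its hole at least 50 mm to the right of the pin (x of cover_channel in the frame of jig between 0.0415 and 0.0535 m and z of cover_channel in the frame of jig between 0.045 and 0.076 m and angle between cover_grip's own z axis and vertical below 0.2 rad and angle between the x axis of cover_grip and the x axis of jig, either way round below 0.25 rad and contact force between the fingers and cover above 0.5 N and y of cover_hole in the frame of station between -0.18 and -0.05 m), for 0.1 s.
2. the cover, still hooked on the rail, has been slid to between 15 and 35 mm right of the pin (x of cover_channel in the frame of jig between 0.0415 and 0.0535 m and z of cover_channel in the frame of jig between 0.045 and 0.076 m and angle between cover_grip's own z axis and vertical below 0.2 rad and angle between the x axis of cover_grip and the x axis of jig, either way round below 0.25 rad and contact force between the fingers and cover above 0.5 N and y of cover_hole in the frame of station between -0.035 and -0.015 m), for 0.03 s.
At the end, for the whole second after the job is handed in: the cover is on the pin (hole within 5 mm of the pin axis, underside at most 32 mm above the worktop), its channel over the rail, level within 0.2 rad and square within 0.25 rad, with the seat pressed down more than 3 of its 4 mm by the cover (over 4 N), at rest, and still gripped by the fingers (x of cover_channel in the frame of jig between 0.0415 and 0.0535 m and z of cover_channel in the frame of jig below 0.076 m and angle between cover_grip's own z axis and vertical below 0.2 rad and angle between the x axis of cover_grip and the x axis of jig, either way round below 0.25 rad and contact force between the fingers and cover above 0.5 N and horizontal distance between cover_hole and pin_tip below 0.005 m and z of cover_hole in the frame of station below 0.032 m and value of joint seat above 0.003 m and contact force between cover and seat above 4 N and contact force between the fingers and cover above 1 N and linear speed of cover below 0.02 m/s); the arm keeps its last pose, push and grip.
It fails at once if the vial is knocked over or pushed away (30 mm) (distance of vial_mid from where it was at the start of the episode above 0.03 m or angle between vial_mid's own z axis and vertical above 0.5 rad).
It also fails if it takes over 43 s, if anything falls off the work surface, if the arm or the gripper's body presses on something with over 40 N, if the wrist force passes 120 N, or if a joint passes its speed limit or range.

### The arm

A 6-joint arm with a two-finger parallel gripper is mounted at the origin on a cart in front of the work surface, level with it; the furniture and walls round the work are solid. World frame = base frame: x ahead of the robot, y to its left, z up, the work surface at z = 0. Lengths are in m, angles in rad, forces in N, time in s.
With the tool pointing down it reaches from about 0.3 to 0.875 m from the base axis. Payload 6.4 kg.
Tool frame: the origin (TCP) lies between the finger pads; the fingertips stand 25 mm ahead of it and the grasp point (between the pads) lies 6 mm ahead of it; z points along the fingers, y is the direction in which the jaws open and shut (so a half turn about z gives the same grasp; the last joint's range is limited). The gripper opens to 85 mm and grips with 20 to 120 N. Pads are 22 mm wide; open, the fingers measure 114 mm over their backs; the gripper's body (76 mm by 85 mm) begins 54 mm behind the grasp point. The pads swing forward as they close: fully open they stand 13 mm farther back than shut.
Start: joints at [-1.521, 0.181, 1.607, -0, 1.354, -0.206], TCP at [0.146, -0.556, 0.256] pointing down, gripper open.
Joint ranges: [-2.99, 2.99], [-0.89, 2.07], [0.3, 2.58], [-1.14, 4.28], [0, 2.63], [-3.12, 3.12]. Speed limits (rad/s): [2.57, 2.57, 3.01, 3.14, 3.14, 3.14].

### API

Orientations are given as a 3x3 rotation matrix whose columns are the frame's x, y, z axes.
In Python, from workcell import move_pose, move_linear, movej, grip, dwell, solve_ik, state, snapshot, camera_params, Unreachable, job_done gives the robot as it stands. The module is installed in compiled form; this text tells all that it offers. Calls block until the motion is done:
- move_pose(position, orientation): joint-space move of the TCP to a pose.
- move_linear(position, orientation=None, velocity=0.15, guard=None): straight line of the TCP; orientation=None keeps the orientation; velocity is the mean speed in m/s. With guard (N) it stops when the force on the tool has changed by that much, and returns True; else False.
- movej(angles): joint-space move.
- grip(opening, f_grip=None): finger opening in m; f_grip is the grip in N (None keeps the last); returns when the fingers have stopped.
- dwell(seconds).
- solve_ik(position, orientation): joint angles nearest the present ones, or None.
- state(): the state.
- snapshot(name): name is "scene" or "top" or "wrist"; returns the picture (400x640x3 uint8, red, green, blue); there is no depth.
- camera_params(name): a dict with "K" (3x3 intrinsics, pixels), "D" ([k1, k2, p1, p2, k3] as OpenCV has them; the pictures are not rectified), "position" and "rotation" of the camera in the world; the wrist camera has in their place "hand_eye" (4x4, takes a point from camera to tool coordinates, whose origin is the TCP and whose axes are the flange's). Camera axes: x right, y down, z forward; pixel columns grow to the right and rows downward; lengths in m; the calibration is good to about 2 mm. A picture is of the moment at which its call begins: read the wrist's pose just before it. camera_params takes no time and is no camera call.
A pose or a line that the arm cannot do raises Unreachable and nothing moves.
- job_done(): hands the job in, once; it reports no verdict.
The state is a dict: "time_s": time; "qpos": joint angles; "joint_velocities": joint speeds; "effort": joint torques, N m; "ee_pos": TCP position; "orientation": TCP orientation; "contact_force": force on the tool from outside, world axes, zero at the start; "ft_torque": the same for the moment, N m; "opening": finger opening in m.
Only numpy, scipy, OpenCV 4.12 (cv2) and the standard library are available. Lean on these libraries where they do the work, as an engineer would, in place of code of your own. Each camera call takes 0.05 s, during which the arm holds its last target.

## Working session

There is one attempt and no reset: what is moved stays moved. The work goes in short steps, each a Python script; the robot and the scene stay as the last script left them, time stands still between calls to the robot, and variables do not carry over. Pictures are saved under pics/ and viewed, and the job is handed in when it is done.

```bash
mkdir -p pics; ls; python3 - <<'E'
from workcell import *
import cv2, numpy as np
np.set_printoptions(precision=4,suppress=True)
s=state(); print(s)
for n in ("scene","top","wrist"):
    im=snapshot(n); cv2.imwrite(f"pics/{n}0.png",im[:,:,::-1]); print(n,camera_params(n))
E
```

```text
pics
{'time_s': 0.0, 'qpos': array([-1.5213,  0.1815,  1.608 , -0.    ,  1.3538, -0.2063]), 'joint_velocities': array([ 0.0001,  0.0011, -0.0021,  0.0004, -0.002 ,  0.0007]), 'effort': array([  0.0008, -44.487 , -35.1338,  -0.0002,   0.0092,   0.    ]), 'ee_pos': array([ 0.1455, -0.5558,  0.2554]), 'orientation': array([[ 0.9675,  0.253 , -0.0001],
       [ 0.253 , -0.9675,  0.0018],
       [ 0.0004, -0.0017, -1.    ]]), 'contact_force': array([0.0922, 0.2979, 0.6142]), 'ft_torque': array([ 0.0208, -0.0243, -0.0294]), 'opening': 0.08507789241984645}
scene {'K': array([[443.5557,   0.    , 317.8055],
       [  0.    , 443.5557, 201.4912],
       [  0.    ,   0.    ,   1.    ]]), 'D': array([0.0053, 0.    , 0.    , 0.    , 0.    ]), 'position': array([0.2205, 0.4485, 0.6267]), 'rotation': array([[-0.8737, -0.3119,  0.3734],
       [-0.4862,  0.5861, -0.6482],
       [-0.0167, -0.7478, -0.6637]])}
top {'K': array([[488.1556,   0.    , 323.6542],
       [  0.    , 488.1556, 205.9726],
       [  0.    ,   0.    ,   1.    ]]), 'D': array([-0.0028,  0.    ,  0.    ,  0.    ,  0.    ]), 'position': array([ 0.3188, -0.0825,  1.0738]), 'rotation': array([[-0.1331, -0.9659,  0.2219],
       [-0.9911,  0.1309, -0.0247],
       [-0.0052, -0.2232, -0.9748]])}
wrist {'K': array([[286.048 ,   0.    , 318.7542],
       [  0.    , 286.048 , 202.4873],
       [  0.    ,   0.    ,   1.    ]]), 'D': array([0.0004, 0.    , 0.    , 0.    , 0.    ]), 'hand_eye': array([[ 0.0007, -0.9589, -0.2837,  0.0709],
       [ 1.    ,  0.0007,  0.0003,  0.0021],
       [-0.0001, -0.2837,  0.9589, -0.1189],
       [ 0.    ,  0.    ,  0.    ,  1.    ]])}
```

View pics/scene0.png

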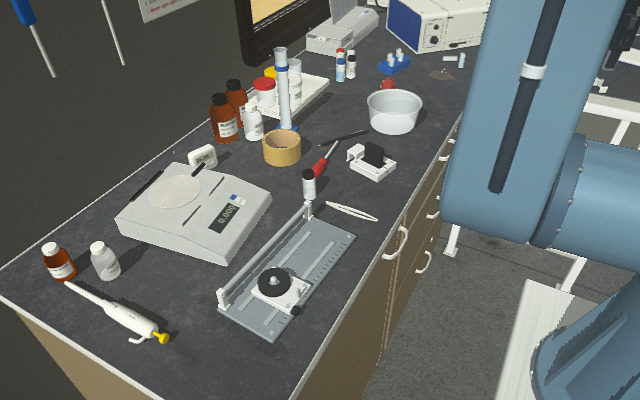

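View pics/top0.png

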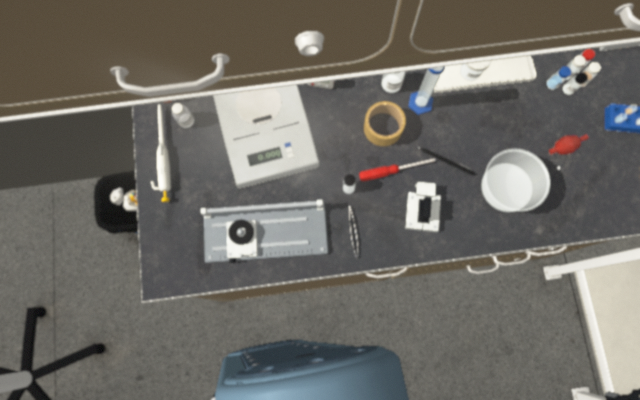

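View pics/wrist0.png

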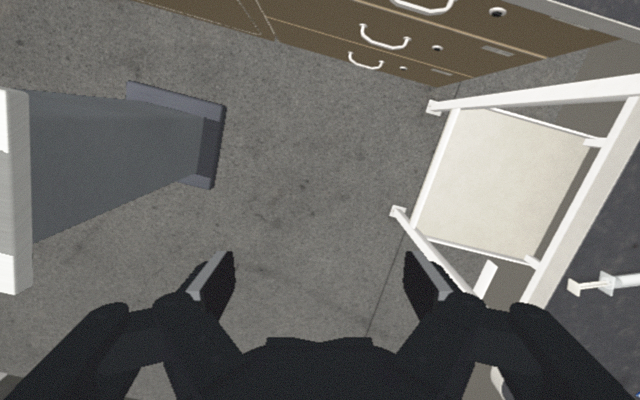

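The top view shows the jig at about (265,235), the station with its seat at (242,232), the vial at (349,183) and the cover at (424,208). In the scene view the cover is at (372,158) and the vial at (309,185). I'll zoom in on these next.

```bash
cat > h.py <<'E'
import numpy as np, cv2
from workcell import *
np.set_printoptions(precision=4,suppress=True)
def campose(name,st=None):
    p=camera_params(name)
    if name=="wrist":
        st=st or state(); T=np.eye(4);T[:3,:3]=st["orientation"];T[:3,3]=st["ee_pos"]
        C=T@p["hand_eye"]; return p["K"],p["D"],C[:3,:3],C[:3,3]
    return p["K"],p["D"],np.array(p["rotation"]),np.array(p["position"])
def ray(cp,uv):
    K,D,R,t=cp
    n=cv2.undistortPoints(np.array([[uv]],float),K,np.array(D))[0,0]
    d=R@np.array([n[0],n[1],1]); return t,d/np.linalg.norm(d)
def onplane(cp,uv,z):
    t,d=ray(cp,uv); return t+d*(z-t[2])/d[2]
def proj(cp,P):
    K,D,R,t=cp
    P=np.atleast_2d(P).astype(float)
    rv,_=cv2.Rodrigues(R.T)
    return cv2.projectPoints(P,rv,-R.T@t,K,np.array(D))[0][:,0]
def tri(rays):
    A=np.zeros((3,3));b=np.zeros(3)
    for t,d in rays:
        M=np.eye(3)-np.outer(d,d);A+=M;b+=M@t
    return np.linalg.solve(A,b)
E
python3 - <<'E'
import cv2
a=cv2.imread('pics/top0.png')[160:280,190:450]; cv2.imwrite('pics/top0z.png',cv2.resize(a,None,fx=3,fy=3,interpolation=cv2.INTER_CUBIC))
b=cv2.imread('pics/scene0.png')[125:345,205:415]; cv2.imwrite('pics/scene0z.png',cv2.resize(b,None,fx=2.7,fy=2.7,interpolation=cv2.INTER_CUBIC))
E
```

```text
(no output)
```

View pics/top0z.png

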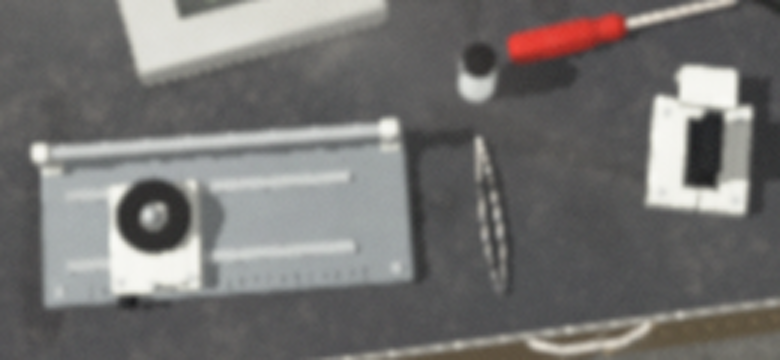

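View pics/scene0z.png

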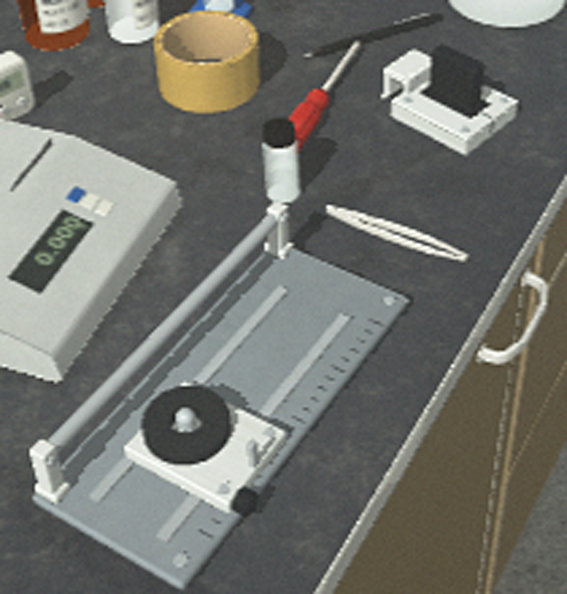

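The cover stands with its channel to the rear, so it is nearly aligned with the jig. I'll compute rough positions first, then use close wrist views to refine them.

```bash
python3 - <<'E'
from h import *
top=campose("top"); sc=campose("scene")
T=lambda u,v:(190+u/3-.33,160+v/3-.33)
S=lambda u,v:(205+u/2.7-.3,125+v/2.7-.3)
print("pin tri",tri([ray(top,T(153,212)),ray(sc,S(185,412))]), onplane(top,T(153,212),.042),onplane(sc,S(185,408),.042))
L=onplane(top,T(40,152),.056);Rr=onplane(top,T(390,127),.056);print("posts",L,Rr,L-Rr)
d=(L-Rr);print("yaw",np.arctan2(-d[0],d[1]))
L=onplane(sc,S(43,450),.056);Rr=onplane(sc,S(278,212),.056);print("posts sc",L,Rr,L-Rr)
for n,uv in dict(finfar=(704,115),finnear=(703,185)).items(): print(n,onplane(top,T(*uv),.062))
for n,uv in dict(a=(657,97),b=(752,120),c=(747,214),d=(648,205)).items(): print(n,onplane(top,T(*uv),.018))
print("vial cap",onplane(top,T(480,57),.066),onplane(sc,S(278,133),.066))
for n,uv in dict(finfar=(457,52),).items(): print(n,onplane(sc,S(*uv),.062))
E
```

```text
pin tri [0.5253 0.0757 0.0369] [0.5244 0.075  0.042 ] [0.5243 0.0763 0.042 ]
posts [0.5756 0.1486 0.056 ] [ 0.5602 -0.101   0.056 ] [0.0154 0.2496 0.    ]
yaw -0.061452695956865894
posts sc [0.5733 0.151  0.056 ] [ 0.5565 -0.0953  0.056 ] [0.0168 0.2463 0.    ]
finfar [ 0.5375 -0.3232  0.062 ]
finnear [ 0.4877 -0.3135  0.062 ]
a [ 0.5653 -0.3015  0.018 ]
b [ 0.5385 -0.3682  0.018 ]
c [ 0.4695 -0.3515  0.018 ]
d [ 0.4858 -0.281   0.018 ]
vial cap [ 0.6002 -0.1713  0.066 ] [ 0.5957 -0.1636  0.066 ]
finfar [ 0.5216 -0.3316  0.062 ]
```

```bash
cat >> h.py <<'E'
def Rz(yaw):
    c,s=np.cos(yaw),np.sin(yaw)
    return np.array([[c,s,0],[s,-c,0],[0,0,-1.]])   # tool x at yaw, z down
def wsnap(fn):
    s=state(); im=snapshot("wrist"); cv2.imwrite(f"pics/{fn}.png",im[:,:,::-1]); np.savez(f"pics/{fn}.npz",R=s["orientation"],p=s["ee_pos"]); return im
def wcp(fn):
    d=np.load(f"pics/{fn}.npz"); return campose("wrist",dict(orientation=d["R"],ee_pos=d["p"]))
E
python3 - <<'E'
from h import *
print(solve_ik([.515,-.322,.2],Rz(-.22)), solve_ik([.5,-.03,.2],Rz(-.06)))
move_pose([.515,-.322,.2],Rz(-.22))
wsnap("w1"); s=state(); print(s["time_s"],s["ee_pos"],s["qpos"])
E
```

```text
[-0.754   0.3048  1.5741 -0.      1.2627  1.0368] [-0.2973  0.0747  1.8455 -0.      1.2214  1.3335]
1.8167 [ 0.5145 -0.323   0.2002] [-0.7556  0.3046  1.5739 -0.0003  1.2627  1.0364]
```

View pics/w1.png

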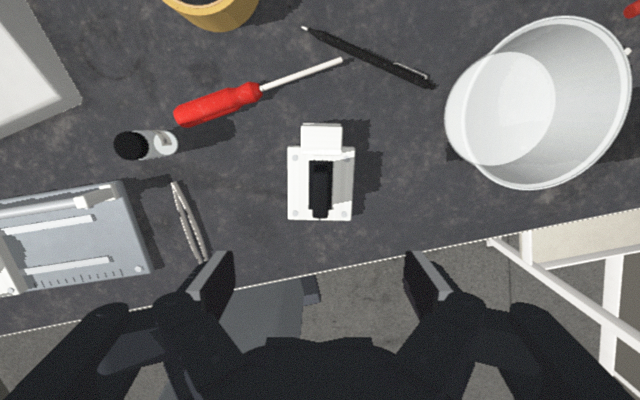

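The cover is now centred: its fin is at (320,188), the channel at (321,137), and the plate spans columns 288–354 and rows 146–220. Its edges look almost parallel to the tool axes. I'll zoom in to measure.

```bash
python3 - <<'E'
import cv2
a=cv2.imread('pics/w1.png')[115:230,280:365]; cv2.imwrite('pics/w1z.png',cv2.resize(a,None,fx=5,fy=5,interpolation=cv2.INTER_CUBIC))
E
```

```text
(no output)
```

View pics/w1z.png

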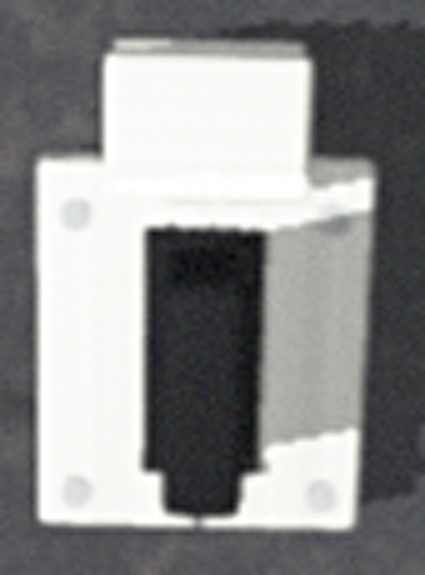

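```bash
python3 - <<'E'
import cv2,numpy as np
a=cv2.imread('pics/w1.png')[150:225,295:345].astype(float); a=np.clip(a*4,0,255).astype(np.uint8); 
b=cv2.imread('pics/scene0.png')[135:185,340:405].astype(float); b=np.clip(b*3,0,255).astype(np.uint8)
a=cv2.resize(a,None,fx=7,fy=7,interpolation=cv2.INTER_CUBIC); b=cv2.resize(b,None,fx=6.5,fy=6.5,interpolation=cv2.INTER_CUBIC)
o=np.zeros((530,780,3),np.uint8); o[:a.shape[0],:a.shape[1]]=a; o[:b.shape[0],355:355+b.shape[1]]=b; cv2.imwrite('pics/w1zz.png',o)
E
```

```text
(no output)
```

View pics/w1zz.png

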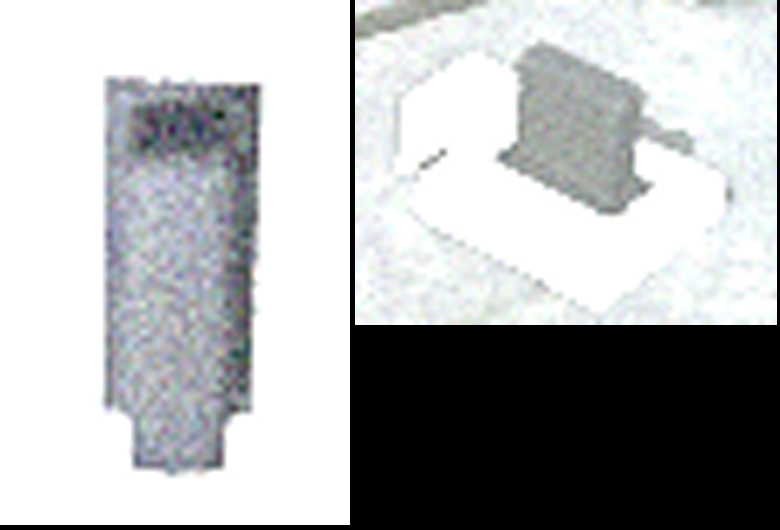

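```bash
python3 - <<'E'
from h import *
w=wcp("w1")
Z=lambda u,v:(280+u/5-.4,115+v/5-.4)
Y=lambda u,v:(295+u/7-.43,150+v/7-.43)
c={n:onplane(w,Z(*uv),.018)[:2] for n,uv in dict(nl=(38,524),nr=(355,527),fl=(38,160),fr=(374,182)).items()}
print(c, (c['nl']+c['nr'])/2)
yw=lambda d:np.arctan2(d[1],d[0])
print("yaws",yw(c['fl']-c['nl']),yw(c['fr']-c['nr']),yw(c['nl']-c['nr'])-np.pi/2, np.linalg.norm(c['nl']-c['nr']),np.linalg.norm(c['fl']-c['nl']))
f={n:onplane(w,Y(*uv),.062)[:2] for n,uv in dict(nl=(134,468),nr=(223,468),fl=(130,158),fr=(228,158)).items()}
print(f); n=(f['nl']+f['nr'])/2;fa=(f['fl']+f['fr'])/2
print("fin",(n+fa)/2,yw(fa-n),np.linalg.norm(fa-n),np.linalg.norm(f['nl']-f['nr']))
# channel block top: z? width 40
for n,uv in dict(cl=(104,57),cr=(310,60)).items(): print(n,onplane(w,Z(*uv),.029)[:2])
# check two-view with top cam & vial
print("vial",onplane(w,(130,146),.066))
E
```

```text
{'nl': array([ 0.4859, -0.2829]), 'nr': array([ 0.4697, -0.3519]), 'fl': array([ 0.5636, -0.3029]), 'fr': array([ 0.5439, -0.3701])} [ 0.4778 -0.3174]
yaws -0.2512253179771747 -0.2402544062042723 -0.23028526772791857 0.07086143798782109 0.08021689774119344
{'nl': array([ 0.4976, -0.3168]), 'nr': array([ 0.495 , -0.3286]), 'fl': array([ 0.5393, -0.3258]), 'fr': array([ 0.5365, -0.3382])}
fin [ 0.5171 -0.3273] -0.2201830358959339 0.04258426800254985 0.012092028529624045
cl [ 0.5808 -0.3219]
cr [ 0.5714 -0.3611]
vial [ 0.5972 -0.1754  0.066 ]
```

Two independent fits of the cover agree to about 0.5 mm: centre (0.517, -0.327) and yaw about -0.24. Before grasping I'll take one unobstructed wrist look at the jig.

```bash
python3 - <<'E'
from h import *
move_pose([.51,.035,.17],Rz(-.06))
wsnap("w2"); s=state(); print(s["time_s"],s["ee_pos"])
a=cv2.imread('pics/w2.png')[60:250,150:490]; cv2.imwrite('pics/w2z.png',cv2.resize(a,None,fx=2.35,fy=2.35,interpolation=cv2.INTER_CUBIC))
E
```

```text
3.2083 [0.5107 0.0338 0.1703]
```

View pics/w2.png

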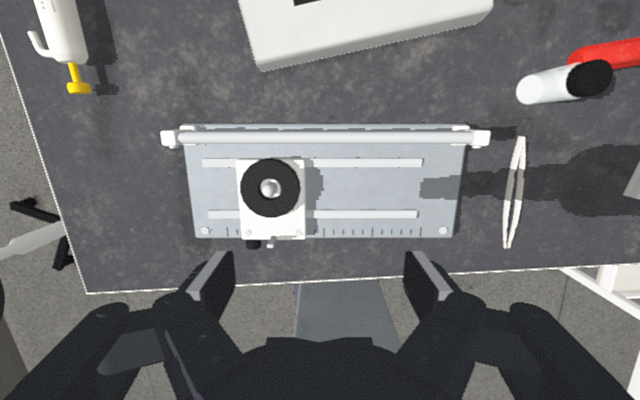

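View pics/w2z.png

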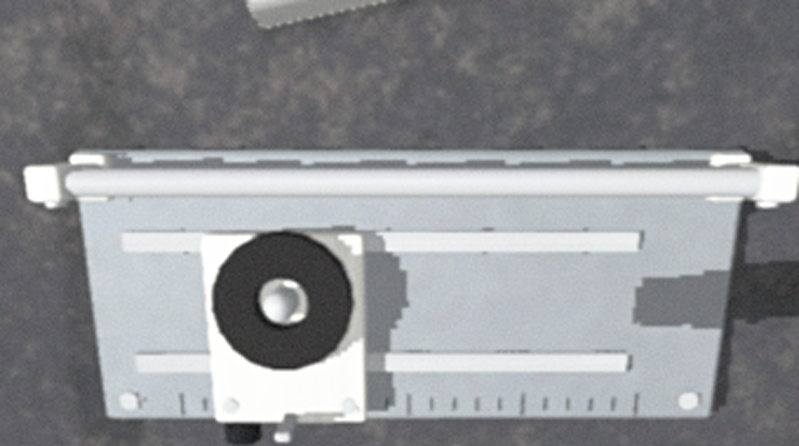

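The jig fills the view. The rail runs along row ~137 from (177,137) to (473,138), the ring seat is at (270,187), and the pin tip is at about (269,188). I'll fit the ring with a mask and the rail with its edges.

```bash
python3 - <<'E'
from h import *
w=wcp("w2"); im=cv2.imread('pics/w2.png'); g=cv2.cvtColor(im,cv2.COLOR_BGR2GRAY)
m=(g<60).astype(np.uint8)*255; m[:150]=0;m[232:]=0;m[:,:235]=0;m[:,312:]=0
cs,_=cv2.findContours(m,cv2.RETR_EXTERNAL,cv2.CHAIN_APPROX_NONE); c=max(cs,key=cv2.contourArea)
P=np.array([onplane(w,p[0],.034)[:2] for p in c])
ctr,r=cv2.minEnclosingCircle(P.astype(np.float32)); print("ring",ctr,r)
A=np.c_[P,np.ones(len(P))];s=np.linalg.lstsq(A,(P**2).sum(1),rcond=None)[0];cx=s[:2]/2;print("ring LS",cx,np.sqrt(s[2]+cx@cx))
# ball
s=(slice(175,202),slice(255,284)); 
hsv=(g[s]>110).astype(np.uint8); M=cv2.moments(hsv,True); u=255+M['m10']/M['m00'];v=175+M['m01']/M['m00']; print("ball px",u,v,onplane(w,(u,v),.036))
# rail lines: edges per column
pts=[]
for col in list(range(190,460,6)):
    pr=cv2.GaussianBlur(g[120:150,col-1:col+2].astype(float).mean(1)[:,None],(1,1),0)[:,0]
    b=np.where(pr>175)[0]
    pts.append((col,120+b.min() if len(b) else 0,120+b.max() if len(b) else 0))
print(pts[::5]); print(g[126:148,320],g[126:148,250],g[126:148,430])
for z in(.012,):
  Z=lambda u,v:(150+u/2.35-.29,60+v/2.35-.29)
  L=onplane(w,Z(105,417),z);R_=onplane(w,Z(711,415),z);d=L-R_;print("near edge",L,R_,np.linalg.norm(d),np.arctan2(-d[0],d[1]), (L+R_)/2)
  L=onplane(w,Z(45,165),.056);R_=onplane(w,Z(780,164),.056);d=L-R_;print("posts",L,R_,np.linalg.norm(d),np.arctan2(-d[0],d[1]),(L+R_)/2)
  L=onplane(w,Z(66,183),.048);R_=onplane(w,Z(761,181),.048);d=L-R_;print("rail",L,R_,np.linalg.norm(d),np.arctan2(-d[0],d[1]),(L+R_)/2)
E
```

```text
ring (0.5230376124382019, 0.07526322454214096) 0.027431784197688103
ring LS [0.523  0.0754] 0.026319274492819237
ball px 270.2822085889571 187.92638036809817 [0.5237 0.0748 0.036 ]
[(190, np.int64(125), np.int64(149)), (220, np.int64(125), np.int64(149)), (250, np.int64(125), np.int64(149)), (280, np.int64(125), np.int64(149)), (310, np.int64(125), np.int64(149)), (340, np.int64(125), np.int64(149)), (370, np.int64(125), np.int64(149)), (400, np.int64(125), np.int64(149)), (430, np.int64(126), np.int64(149))]
[197 199 141 118 124 142 185 214 225 231 240 241 238 234 231 225 204 185
 192 204 199 202] [199 210 204 144 119 142 188 212 227 232 236 239 236 233 230 222 210 190
 196 208 207 206] [187 192 188 135 117 139 183 217 225 230 236 236 234 234 229 224 202 180
 186 190 192 188]
near edge [0.4703 0.1644 0.012 ] [ 0.4549 -0.1053  0.012 ] 0.270164390397342 -0.05715314084037847 [0.4626 0.0296 0.012 ]
posts [0.5801 0.146  0.056 ] [ 0.5654 -0.1009  0.056 ] 0.2473884517256734 -0.05912889523754209 [0.5727 0.0226 0.056 ]
rail [0.5735 0.144  0.048 ] [ 0.5595 -0.0993  0.048 ] 0.2436878155492038 -0.057654765502703396 [0.5665 0.0224 0.048 ]
```

The jig's yaw is about -0.058, the pin is at (0.523, 0.0753), and the rail axis agrees with the nominal geometry to about 1 mm. Now I'll grasp the cover.

```bash
python3 - <<'E'
from h import *
c=np.array([.517,-.327])
move_pose([*c,.15],Rz(-.24))
move_linear([*c,.051],Rz(-.24),velocity=.12,guard=15)
s=state(); print(s["time_s"],s["ee_pos"],s["contact_force"])
grip(0.0,70)
s=state(); print(s["time_s"],s["ee_pos"],s["contact_force"],s["opening"])
move_linear([*c,.16],velocity=.2)
s=state(); print(s["time_s"],s["ee_pos"],s["contact_force"],s["opening"])
wsnap("w3")
E
```

```text
5.5417 [ 0.5176 -0.3274  0.0519] [0.875  0.1059 0.4129]
6.1833 [ 0.5172 -0.3272  0.0513] [ 0.4896 -0.0935  2.5116] 0.015061873431734917
6.875 [ 0.5163 -0.3264  0.1586] [-0.145   1.1272 -1.5682] 0.015031837755534686
```

View pics/w3.png

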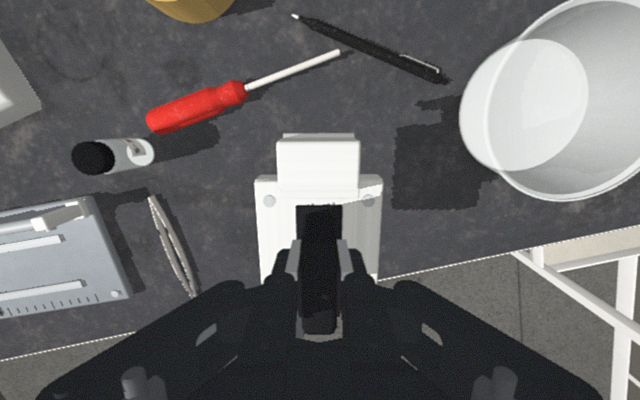

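The cover is lifted level and symmetric: plate rear corners at (257,178) and (382,178), channel at columns 277–360. Next I'll check its offset in the tool frame.

```bash
python3 - <<'E'
from h import *
p=camera_params("wrist");H=p["hand_eye"];cp=(p["K"],p["D"],H[:3,:3],H[:3,3])
for n,uv,z in (("pl",(256,178),.0333),("pr",(382,177),.0333),("cl",(278,142),.0223),("cr",(360,142),.0223),("cl2",(276,190),.0223),("cr2",(358,190),.0223),("screwL",(269,201),.0333),("screwR",(368,201),.0333)): print(n,onplane(cp,uv,z))
E
python3 - <<'E'
import cv2
a=cv2.imread('pics/w3.png')[125:225,240:400]; cv2.imwrite('pics/w3z.png',cv2.resize(a,None,fx=5,fy=5,interpolation=cv2.INTER_CUBIC))
E
```

```text
pl [ 0.0408 -0.0315  0.0333]
pr [0.0414 0.0366 0.0333]
cl [ 0.0608 -0.0173  0.0223]
cr [0.0608 0.0224 0.0223]
cl2 [ 0.0368 -0.0193  0.0223]
cr2 [0.0369 0.0224 0.0223]
screwL [ 0.0278 -0.0251  0.0333]
screwR [0.0278 0.0297 0.0333]
```

View pics/w3z.png

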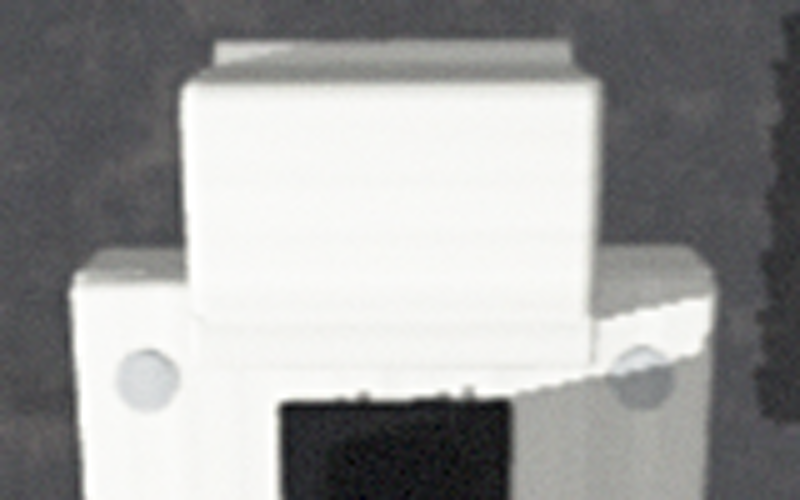

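The cover is held square and centred. The plate's midline reads +2.3 mm in tool y, although the jaws centre the fin, so I take that as a wrist calibration bias and shift the pin estimate by +2.3 mm in y. The x bias cancels because the cover and the rail were measured with the same camera. Next is hooking on the rail at the right-hand end.

```bash
cat >> h.py <<'E'
YJ=-.0577; ex=np.array([np.cos(YJ),np.sin(YJ)]); ey=np.array([-np.sin(YJ),np.cos(YJ)])
PX,PY=.5177,.1077   # pin in (xj,yj) about world origin
UZ=.0513            # TCP z minus underside z
def P(dx,dy,under): # hole rel. pin in jig axes, underside height
    p=(PX+dx)*ex+(PY+dy)*ey; return [p[0],p[1],under+UZ]
def show():
    s=state(); p=s["ee_pos"]; print("t %.2f"%s["time_s"],"rel pin x %.4f y %.4f under %.4f"%(p[:2]@ex-PX,p[:2]@ey-PY,p[2]-UZ),"F",s["contact_force"],"M",s["ft_torque"],"op %.4f"%s["opening"])
E
python3 - <<'E'
from h import *
move_pose(P(-.0007,-.105,.10),Rz(YJ)); show()
wsnap("w4")
print(move_linear(P(-.0007,-.105,.046),velocity=.06,guard=8)); show()
im=snapshot("scene"); cv2.imwrite("pics/scene1.png",im[:,:,::-1]); wsnap("w5")
a=cv2.imread('pics/scene1.png')[125:345,205:415]; cv2.imwrite('pics/scene1z.png',cv2.resize(a,None,fx=2.7,fy=2.7,interpolation=cv2.INTER_CUBIC))
E
```

```text
t 8.07 rel pin x -0.0002 y -0.1060 under 0.1001 F [ 0.4878  0.1976 -2.1541] M [-0.0064  0.0107 -0.0013] op 0.0153
False
t 9.18 rel pin x -0.0003 y -0.1050 under 0.0464 F [-0.404  -0.242  -1.4144] M [-0.0067  0.0288 -0.0028] op 0.0148
```

View pics/scene1z.png

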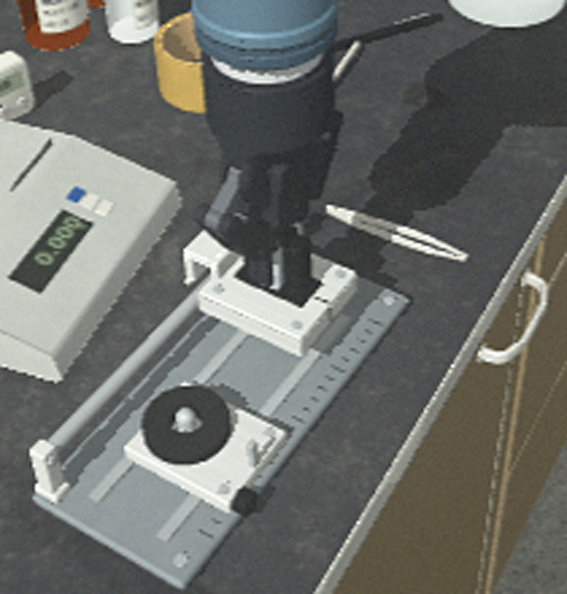

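View pics/w4.png

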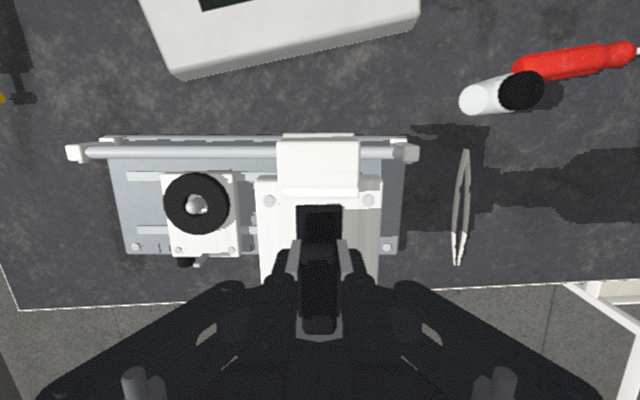

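View pics/w5.png

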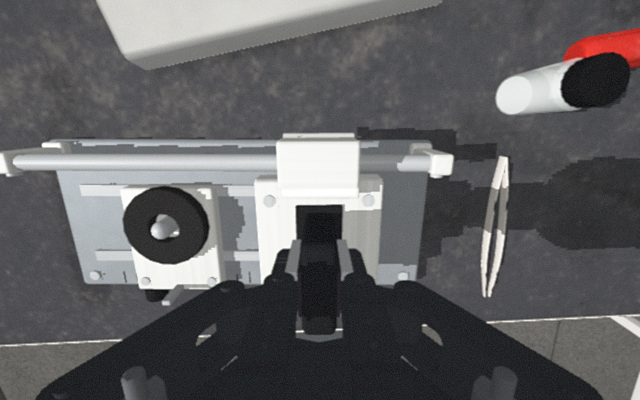

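In the scene view the channel straddles the rail (opening at ~(198,268) in the zoom, with the rail entering it) and there was no contact force. In w5 the rail runs at row ~161 into the channel block. I'll check the rail and pin numerically from w5.

```bash
python3 - <<'E'
from h import *
w=wcp("w5"); g=cv2.cvtColor(cv2.imread('pics/w5.png'),cv2.COLOR_BGR2GRAY)
for c in (120,240,380): print(c,g[148:176,c])
d=np.load("pics/w5.npz")
for uv in ((120,161.5),(240,161.5),(380,162)):
    p=onplane(w,uv,.048); print(p,"jig x rel hole",(p-d["p"])[:2]@ex)
m=(g<60).astype(np.uint8)*255; m[:182]=0;m[268:]=0;m[:,:120]=0;m[:,212:]=0
cs,_=cv2.findContours(m,cv2.RETR_EXTERNAL,cv2.CHAIN_APPROX_NONE); c=max(cs,key=cv2.contourArea)
Q=np.array([onplane(w,p[0],.034)[:2] for p in c]);q,r=cv2.minEnclosingCircle(Q.astype(np.float32));q=np.array(q)
print("ring",q,r,"rel",(q-d["p"][:2])@ex,(q-d["p"][:2])@ey, "bounds",np.ptp(Q,axis=0))
# plate screws/edges in the held cover for bias
E
python3 - <<'E'
import cv2
a=cv2.imread('pics/w5.png')[125:285,110:400]; cv2.imwrite('pics/w5z.png',cv2.resize(a,None,fx=2.7,fy=2.7,interpolation=cv2.INTER_CUBIC))
E
```

```text
120 [108 106 105 108 107 109 146 166 181 190 199 206 214 225 232 234 222 209
 203 194 185 174 166 188 195 193 189 195]
240 [120 104 104 108 103 115 135 159 175 191 194 203 213 219 219 219 217 215
 207 201 191 178 161 162 179 180 181 178]
380 [103 106 103 105 103 109 112 121 124 130 132 134 137 144 144 141 134 129
 125 131 129 123 115 109 100 104 104 104]
[0.5701 0.0848 0.048 ] jig x rel hole 0.04684584364946463
[0.5661 0.0141 0.048 ] jig x rel hole 0.04689775920940278
[ 0.5611 -0.0684  0.048 ] jig x rel hole 0.04665916861844932
ring [0.5237 0.0744] 0.029491441324353218 rel 0.0010998024086411571 0.10186976659187176 bounds [0.0559 0.0576]
```

View pics/w5z.png

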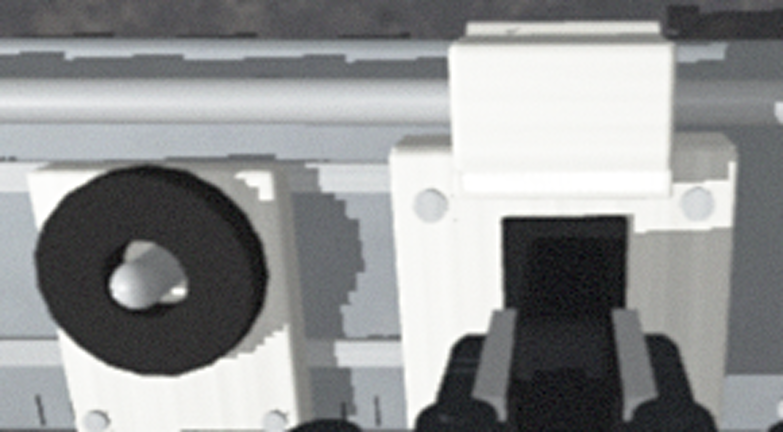

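The rail sits 46.8 mm behind the hole (nominal 47.5) and the pin estimate agrees to under 1 mm. I'll slide left with the underside at 45.5 mm.

```bash
python3 - <<'E'
from h import *
print(move_linear(P(-.0003,-.025,.0455),velocity=.06,guard=12)); show()
dwell(.15)
print(move_linear(P(-.0003,0,.0455),velocity=.04,guard=12)); dwell(.2); show()
im=snapshot("scene"); cv2.imwrite("pics/scene2.png",im[:,:,::-1]); wsnap("w6")
a=cv2.imread('pics/scene2.png')[180:345,205:365]; cv2.imwrite('pics/scene2z.png',cv2.resize(a,None,fx=3.6,fy=3.6,interpolation=cv2.INTER_CUBIC))
E
```

```text
False
t 10.76 rel pin x -0.0002 y -0.0253 under 0.0455 F [ 0.1618  0.3661 -1.1128] M [0.0229 0.0154 0.027 ] op 0.0150
False
t 11.88 rel pin x -0.0003 y -0.0002 under 0.0455 F [ 0.4707 -0.1747 -0.8345] M [0.0077 0.0061 0.029 ] op 0.0153
```

View pics/scene2z.png

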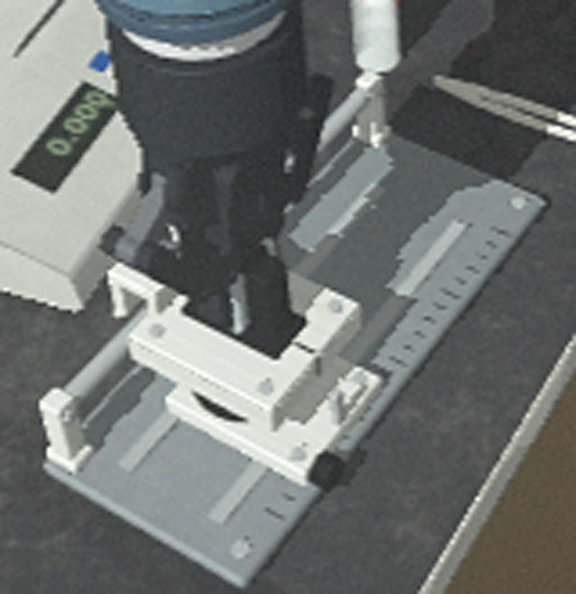

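The cover is still hooked and above the seat, with its front-edge mark at ~(313,350) in the zoom and the index tab at ~(350,392). I'll lower it with a force guard.

```bash
python3 - <<'E'
from h import *
print(move_linear(P(-.0003,0,.0335),velocity=.02,guard=6)); dwell(.1); show()
E
```

```text
False
t 12.83 rel pin x -0.0005 y 0.0000 under 0.0336 F [-1.5843  1.2452  2.4315] M [-0.0708  0.5025  0.0007] op 0.0153
```

The underside has dropped below the pin tip height (42 mm) to 33.6 mm with only light force, so the pin is in the hole. Now I'll press down.

```bash
python3 - <<'E'
from h import *
for u in (.0315,.030,.029,.028):
    g=move_linear(P(-.0003,0,u),velocity=.01,guard=20); dwell(.15); print(u,g); show()
    if g or state()["contact_force"][2]>17: break
E
```

```text
0.0315 False
t 13.33 rel pin x -0.0003 y 0.0000 under 0.0316 F [-2.8395  0.0562  4.1051] M [0.0266 0.667  0.007 ] op 0.0150
0.03 False
t 13.78 rel pin x -0.0003 y 0.0000 under 0.0300 F [-3.5499 -0.4822  5.5357] M [-0.0419  0.7875 -0.0961] op 0.0154
0.029 False
t 14.18 rel pin x -0.0002 y 0.0000 under 0.0298 F [-7.1129  0.2623 12.3712] M [-0.0153  1.3383 -0.0221] op 0.0153
0.028 False
t 14.58 rel pin x -0.0001 y 0.0000 under 0.0297 F [-9.792  -0.3461 21.4898] M [-0.0095  2.0225  0.0079] op 0.0150
```

The force stiffens sharply at 29.8 mm, rising from 5.5 to 12 to 21 N, so the seat is at its stop. I'll check stability and look at the result.

```bash
python3 - <<'E'
from h import *
dwell(1.0); show(); print(state()["joint_velocities"])
im=snapshot("scene"); cv2.imwrite("pics/scene3.png",im[:,:,::-1]); wsnap("w7")
a=cv2.imread('pics/scene3.png')[170:335,205:365]; a=cv2.resize(a,None,fx=2.4,fy=2.4,interpolation=cv2.INTER_CUBIC)
b=cv2.imread('pics/w7.png')[110:350,200:440]; b=cv2.resize(b,(396,396),interpolation=cv2.INTER_CUBIC)
cv2.imwrite('pics/chk3.png',cv2.hconcat([a,b]))
E
```

```text
t 15.58 rel pin x -0.0001 y 0.0000 under 0.0297 F [-9.5825 -0.582  21.2522] M [0.0289 1.9596 0.038 ] op 0.0151
[-0.0003 -0.0008  0.0005 -0.0003  0.0021 -0.0057]
```

View pics/chk3.png

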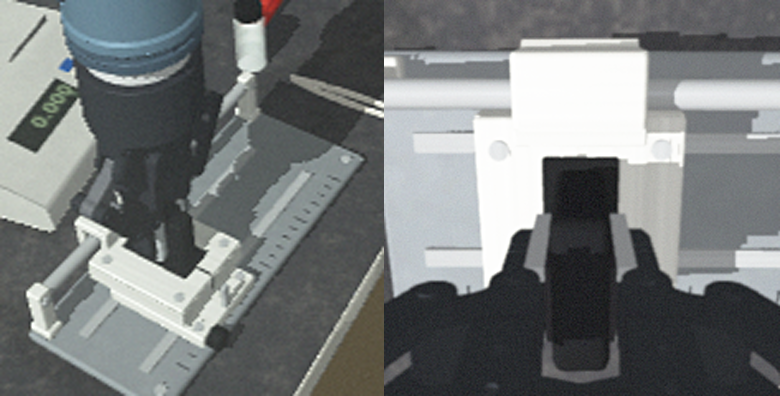

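View pics/w7.png

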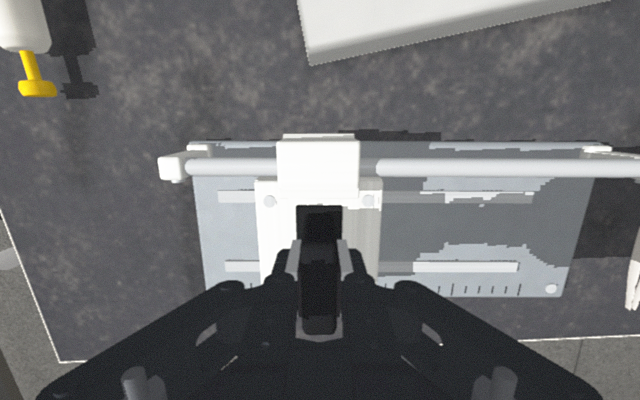

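Everything is consistent: the cover is flat on the seat, the rail runs through the channel, the cover hasn't moved in the grip (same pixels as in w3), and the vial is standing. Handing in.

```bash
python3 - <<'E'
from h import *
show(); job_done()
E
```

```text
t 15.68 rel pin x -0.0001 y 0.0000 under 0.0298 F [-9.6299 -0.6967 22.0971] M [-0.0563  2.0178  0.0182] op 0.0152
the job is handed in; nothing more can be done
```

I gripped the cover by its fin and hooked its channel over the rail about 105 mm to the right of the pin. I then slid it left to the pin, lowered it over the pin and pressed it to the seat stop. I handed the job in at 15.7 s with the fin still gripped and the cover held down; no verdict was reported.

**Last checks:**
- **Height:** the cover's underside was at about 29.8 mm from the arm's position. The force rose sharply there (5.5, then 12, then 21–22 N), so the seat is at its stop.
- **Position:** the hole was within about 0.1 mm of my estimated pin position. That estimate is good to about 1–2 mm; the cover did drop past the pin tip without resistance.
- **Grip and scene:** the arm was at rest and the fingers were holding at 15 mm opening. The pictures showed the cover square and flat, the rail in the channel and the vial standing.

**Disagreements:**
- **Wrist camera:** it read about 2.3 mm off sideways compared with the centred grip. I corrected the pin estimate for this.
- **Side load:** a steady sideways force of about 10 N and a moment of 2 N m remained at the tool while pressing. I left it, since nothing was moving.

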